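# Evacuate the pellet dies on the bench vacuum base

### The job

Draw the lock pin that locks the valve lever and hang it by its collar in the side notch of the vacuum base, and stand every steel pellet die upright, each centred on a gasket pad of its own. With all the dies on their pads, push the valve lever fully over to the pump side (the side away from the pads), hold it there for five seconds and let it spring back to the middle; never push it over to the other side, which would flood the dies. Then stand all the dies upright in the blue tray, leaving the pin in its notch and the bottle and the timer where they are.

Things in the scene. Friction and masses are not known exactly. Their poses are not given: they have to be found in the camera images.
- vacuum_base: fixed aluminium base plate 140 x 310 x 4 mm with three black gasket pads in a row, the grey valve block with the lever, and a steel bracket with the parking notch; origin on the bench 62 mm from its front edge and 150 mm from its pad end; x across the plate away from the robot, y along the row from the pads to the valve block (roughly the robot's left), z up; yaw 0 to 0.35 rad
- lock_pin: loose steel pin, 91 mm, 60 g; origin at its lower end, z up it. Shaft 10 mm diameter, 50 mm long; collar 28 mm diameter, 5 mm thick; black head 20 mm diameter, 36 mm high. It starts in a blind 13 mm bore, 23 mm deep, at (-30, 80) mm in the base's x, y, between the prongs of the lever's fork, so that the lever cannot move; it must rise 50 mm to come clear
- pin_head (a point): centre of the pin's grip head (20 mm diameter, reaching 18 mm above and below this point); 73 mm from the pin's lower end, 23 mm above the underside of the collar, about 95 mm above the bench at the start; axes as the pin's
- notch (a point): parking notch at (-30, 135, 72) mm in the base's frame (its axes): middle of a slot 15 mm wide (y) and 45 mm long (x), open at the -x end and above, free below, between two 8 mm thick steel prongs whose tops are at this height. The parked pin hangs upright, collar on the prongs, shaft in the slot, head centre 23 mm above this point; let it in from above or the front
- valve_lever (a joint): angle (rad) of the valve lever about its hinge, along the base's x; 0 upright (middle), + leans to the pump side (base's +y, away from the pads), stops at 0.55 and -0.55. A spring of 0.8 Nm/rad brings it back to 0 when let go; about 5 N at the knob holds it at the stop. A small gauge needle turns with it
- lever_knob (a point): centre of the black ball knob (26 mm diameter) on the lever's 10 mm steel rod, 85 mm above the hinge; upright it is at (30, 80, 125) mm in the base's frame; at the pump-side stop it has moved 44 mm along the base's y and 12 mm down. 24 mm above the hinge the lever carries a flat two-pronged fork reaching 73 mm towards the base's -x, round the lock pin
- pad_0 (a point): top centre of gasket pad 0, a black disc 52 mm diameter with a vent at its middle, 5.5 mm above the bench and 1.5 mm proud of the plate, at (0, -108) mm in the base's x, y; axes as the base's
- pad_1 (a point): top centre of gasket pad 1, a black disc 52 mm diameter with a vent at its middle, 5.5 mm above the bench and 1.5 mm proud of the plate, at (0, -56) mm in the base's x, y; axes as the base's
- pad_2 (a point): top centre of gasket pad 2, a black disc 52 mm diameter with a vent at its middle, 5.5 mm above the bench and 1.5 mm proud of the plate, at (0, -4) mm in the base's x, y; axes as the base's
- die_0_mid (a point): centre, half-way up, of a steel pellet die 72 mm high, 140 to 280 g: foot 44 mm diameter, 12 mm high; barrel 30 mm diameter up to 46 mm; dark head 22 mm diameter from 46 to 72 mm, by which to grip it (middle of the head 23 mm above this point); z up along the die. Two or three of the four dies are present, standing on the bench in front of the base
- die_1_mid (a point): centre, half-way up, of a steel pellet die 72 mm high, 140 to 280 g: foot 44 mm diameter, 12 mm high; barrel 30 mm diameter up to 46 mm; dark head 22 mm diameter from 46 to 72 mm, by which to grip it (middle of the head 23 mm above this point); z up along the die. Two or three of the four dies are present, standing on the bench in front of the base
- die_2_mid (a point): centre, half-way up, of a steel pellet die 72 mm high, 140 to 280 g: foot 44 mm diameter, 12 mm high; barrel 30 mm diameter up to 46 mm; dark head 22 mm diameter from 46 to 72 mm, by which to grip it (middle of the head 23 mm above this point); z up along the die. Two or three of the four dies are present, standing on the bench in front of the base
- die_3_mid (a point): centre, half-way up, of a steel pellet die 72 mm high, 140 to 280 g: foot 44 mm diameter, 12 mm high; barrel 30 mm diameter up to 46 mm; dark head 22 mm diameter from 46 to 72 mm, by which to grip it (middle of the head 23 mm above this point); z up along the die. Two or three of the four dies are present, standing on the bench in front of the base
- die_0: the same die 0; origin at the centre of its underside
- die_1: the same die 1; origin at the centre of its underside
- die_2: the same die 2; origin at the centre of its underside
- die_3: the same die 3; origin at the centre of its underside
- tray_floor (a point): centre of the inner floor, 4 mm above the bench, of the fixed blue tray 85 x 170 mm, walls 26 mm high, inside 68 mm (this frame's x) by 150 mm (its y), room for three dies in a row 46 mm apart along its y; z up
- spectrophotometer: heavy black and white instrument with a tilted screen, about 0.35 m tall, fixed to the right of the work; origin at the middle of its underside; it reaches about 150 mm to either side of it in x and 115 mm in y; keep the wrist clear of it
- amber_bottle: brown laboratory bottle, 58 mm diameter, 115 mm high, behind the base; origin at the centre of its underside; not to be moved
- bench_timer: white timer 47 x 68 x 66 mm, behind the tray; origin at the centre of its underside; not to be moved
There are look-alikes about, which are no part of the job. What is shaped like the die_0 but green is not meant.

How it is judged (in metres and radians):
On the way, in this order (a step that is already met when the one before it is completed fails the run):
1. the lock pin hangs in the side notch and every die present stands on a pad of its own (in either order) (x of pin_head in the frame of notch between -0.02 and 0.02 m and y of pin_head in the frame of notch between -0.008 and 0.008 m and z of pin_head in the frame of notch between 0.016 and 0.028 m and angle between pin_head's own z axis and vertical below 0.2 rad and (horizontal distance between die_0_mid and pad_0 below 0.013 m or horizontal distance between die_0_mid and pad_1 below 0.013 m or horizontal distance between die_0_mid and pad_2 below 0.013 m) and z of die_0_mid in the frame of pad_0 between 0.03 and 0.041 m and angle between each of die_0_mid, die_1_mid, die_2_mid, die_3_mid's own z axis and vertical below 0.15 rad and (horizontal distance between die_1_mid and pad_0 below 0.013 m or horizontal distance between die_1_mid and pad_1 below 0.013 m or horizontal distance between die_1_mid and pad_2 below 0.013 m) and z of die_1_mid in the frame of pad_0 between 0.03 and 0.041 m and (horizontal distance between die_2_mid and pad_0 below 0.013 m or horizontal distance between die_2_mid and pad_1 below 0.013 m or horizontal distance between die_2_mid and pad_2 below 0.013 m) and z of die_2_mid in the frame of pad_0 between 0.03 and 0.041 m and (horizontal distance between die_3_mid and pad_0 below 0.013 m or horizontal distance between die_3_mid and pad_1 below 0.013 m or horizontal distance between die_3_mid and pad_2 below 0.013 m) and z of die_3_mid in the frame of pad_0 between 0.03 and 0.041 m), for 0.3 s.
2. the lever is held fully over to the pump side for 4.5 s with every die on its pad (value of joint valve_lever above 0.47 rad and (horizontal distance between die_0_mid and pad_0 below 0.013 m or horizontal distance between die_0_mid and pad_1 below 0.013 m or horizontal distance between die_0_mid and pad_2 below 0.013 m) and z of die_0_mid in the frame of pad_0 between 0.03 and 0.041 m and angle between each of die_0_mid, die_1_mid, die_2_mid, die_3_mid's own z axis and vertical below 0.15 rad and (horizontal distance between die_1_mid and pad_0 below 0.013 m or horizontal distance between die_1_mid and pad_1 below 0.013 m or horizontal distance between die_1_mid and pad_2 below 0.013 m) and z of die_1_mid in the frame of pad_0 between 0.03 and 0.041 m and (horizontal distance between die_2_mid and pad_0 below 0.013 m or horizontal distance between die_2_mid and pad_1 below 0.013 m or horizontal distance between die_2_mid and pad_2 below 0.013 m) and z of die_2_mid in the frame of pad_0 between 0.03 and 0.041 m and (horizontal distance between die_3_mid and pad_0 below 0.013 m or horizontal distance between die_3_mid and pad_1 below 0.013 m or horizontal distance between die_3_mid and pad_2 below 0.013 m) and z of die_3_mid in the frame of pad_0 between 0.03 and 0.041 m), for 4.5 s.
3. the lever has been let go and is back in the middle (value of joint valve_lever between -0.1 and 0.1 rad and contact force between valve_lever and the fingers below 0.1 N), for 0.3 s.
At the end, for the whole second after the job is handed in: every die present stands upright (within 0.15 rad) on the floor of the blue tray, at rest; the lock pin hangs by its collar in the side notch (within 20 mm along and 8 mm across the slot, upright within 0.2 rad); the lever is in the middle (within 0.1 rad) (x of die_0_mid in the frame of tray_floor between -0.03 and 0.03 m and y of die_0_mid in the frame of tray_floor between -0.07 and 0.07 m and z of die_0_mid in the frame of tray_floor between 0.028 and 0.042 m and angle between each of die_0_mid, die_1_mid, die_2_mid, die_3_mid's own z axis and vertical below 0.15 rad and linear speed of each of die_0, die_1, die_2, die_3 below 0.02 m/s and x of die_1_mid in the frame of tray_floor between -0.03 and 0.03 m and y of die_1_mid in the frame of tray_floor between -0.07 and 0.07 m and z of die_1_mid in the frame of tray_floor between 0.028 and 0.042 m and x of die_2_mid in the frame of tray_floor between -0.03 and 0.03 m and y of die_2_mid in the frame of tray_floor between -0.07 and 0.07 m and z of die_2_mid in the frame of tray_floor between 0.028 and 0.042 m and x of die_3_mid in the frame of tray_floor between -0.03 and 0.03 m and y of die_3_mid in the frame of tray_floor between -0.07 and 0.07 m and z of die_3_mid in the frame of tray_floor between 0.028 and 0.042 m and x of pin_head in the frame of notch between -0.02 and 0.02 m and y of pin_head in the frame of notch between -0.008 and 0.008 m and z of pin_head in the frame of notch between 0.016 and 0.028 m and angle between pin_head's own z axis and vertical below 0.2 rad and value of joint valve_lever between -0.1 and 0.1 rad); the robot touches nothing.
It fails at once if the lever is pushed to the side of the pads (past 0.3 rad) (value of joint valve_lever below -0.3 rad).
It fails at once if the bottle or the timer is moved more than 30 mm (distance of any of amber_bottle, bench_timer from where it was at the start of the episode above 0.03 m).
Of die_0, die_1, die_2, die_3 only 2 to 3 are there at a start; the rules pass over those that are not, and their reading is None.
At some moment in a run one of die_0, die_1, die_2, die_3 may be knocked a few centimetres aside while the robot is not near it.
It also fails if it takes over 210 s, if anything falls off the work surface, if the arm or the gripper's body presses on something with over 40 N, if the wrist force passes 120 N, or if a joint passes its speed limit or range.

### The arm

A 6-joint arm with a two-finger parallel gripper is mounted at the origin on a cart in front of the work surface, level with it; the furniture and walls round the work are solid. World frame = base frame: x ahead of the robot, y to its left, z up, the work surface at z = 0. Lengths are in m, angles in degrees, forces in N, time in s.
With the tool pointing down it reaches from about 0.325 to 0.775 m from the base axis. Payload 5.5 kg.
Tool frame: the origin (TCP) lies at the centre of the arm's flange, where the gripper is bolted on; the fingertips stand 182 mm ahead of it and the grasp point (between the pads) lies 163 mm ahead of it; z points along the fingers, y is the line along which they close (so a half turn about z gives the same grasp; the last joint's range is limited). The gripper opens to 88 mm and grips with 3 to 60 N. Pads are 20 mm wide; open, the fingers measure 115 mm over their backs; the gripper's body (75 mm by 178 mm) begins 61 mm behind the grasp point.
Start: joints at [-72.863, 5.22, 70.514, -0, 104.267, -3.249], TCP at [0.209, -0.562, 0.405] pointing down, gripper open.
Joint ranges: [-164.24, 164.24], [-49.07, 125.15], [9.68, 141.18], [-86.29, 266.29], [3.28, 154.24], [-151.56, 151.56]. Speed limits (degrees/s): [147.25, 147.25, 172.46, 180, 180, 180].

### API

Orientations are given as [roll, pitch, yaw] about the fixed x, y, z axes, in that order (R = Rz(yaw) Ry(pitch) Rx(roll)).
In Python, from station import r gives the robot as it stands. The module is installed in compiled form; this text tells all that it offers. Calls block until the motion is done:
- r.reach(position, orientation): joint-space move of the TCP to a pose.
- r.servo_line(position, rotation=None, speed=0.15): straight line of the TCP; rotation=None keeps the orientation; speed is the mean speed in m/s.
- r.move_joints(angles): joint-space move.
- r.let_go() and r.grab(squeeze=None): open the fingers fully, or close them until they stop; squeeze is the grip in N (None keeps the last).
- r.wait(seconds).
- r.inverse_kinematics(position, orientation): joint angles nearest the present ones, or None.
- r.sense(): the state.
- r.snapshot(name): name is "scene" or "top" or "wrist"; returns a dict with "frame" (480x640x3 uint8, red, green, blue), "fx", "fy", "cx", "cy" (pixels), "R" (3x3) and "t" (3): a world point X has camera coordinates R X + t. Camera axes: x right, y down, z forward; pixel columns grow to the right and rows downward; lengths in m; the calibration is good to about 2 mm. A picture is of the moment at which its call begins. There is no depth.
A pose or a line that the arm cannot do raises r.IKError and nothing moves.
- r.hand_in(): hands the job in; it is judged then, once.
The state is a dict: "clock": time; "joints": joint angles; "joint_vel": joint speeds; "joint_torque": joint torques, N m; "tcp_pos": TCP position; "orientation": TCP orientation; "contact_force": force on the tool from outside, world axes, zero at the start; "torque": the same for the moment, N m; "opening": finger opening in m; "gripper_force": force on a finger pad.
Only numpy, scipy, OpenCV 4.12 (cv2) and the standard library are available. Lean on these libraries where they do the work, as an engineer would, in place of code of your own. Each camera call takes 0.05 s, during which the arm holds its last target. There are 200 camera calls.

## Working session

There is one attempt and no reset: what is moved stays moved. The work goes in short steps, each a Python script; the robot and the scene stay as the last script left them, time stands still between calls to the robot, and variables do not carry over. Pictures are saved under pics/ and viewed, at most 14 in all, crops included, and the job is handed in when it is done.

```bash
mkdir -p pics; python3 - <<'E'
from station import r
import cv2
for n in ("scene","top"):
    s=r.snapshot(n); cv2.imwrite(f"pics/{n}0.png",s["frame"][:,:,::-1]); print(n,s["fx"],s["fy"],s["cx"],s["cy"],s["R"],s["t"])
print(r.sense())
E
```

```text
scene 571.3678594871404 571.3678594871404 321.5322987849486 244.18110983434542 [[-0.77821911 -0.62798847  0.00234677]
 [-0.35581145  0.43784509 -0.82564513]
 [ 0.5174681  -0.64336783 -0.5641849 ]] [0.52029001 0.22686271 0.99555291]
top 486.77286786746043 486.77286786746043 314.9105964456355 231.85577266968014 [[ 1.59055079e-02 -9.99873256e-01  6.97869478e-04]
 [-9.77980243e-01 -1.57024934e-02 -2.08105927e-01]
 [ 2.08090509e-01  2.62752790e-03 -9.78106045e-01]] [0.13909629 0.55644367 1.13976819]
{'clock': 0.1, 'joints': array([-7.28622663e+01,  5.25866873e+00,  7.05733470e+01, -2.00492416e-04,
        1.04266786e+02, -3.24892132e+00]), 'joint_vel': array([-0.01838353, -0.04656734, -0.16997567, -0.01033582,  0.02464591,
       -0.00144621]), 'joint_torque': array([ 9.08036836e-04, -4.47857738e+01, -4.07570386e+01,  6.98637567e-02,
        2.84788798e-02, -1.21879748e-04]), 'tcp_pos': array([ 0.20902368, -0.56247183,  0.40363709]), 'orientation': array([-1.79901346e+02, -5.40538782e-03,  2.03866011e+01]), 'contact_force': array([-0.90132372, -0.22510367, -0.17019633]), 'torque': array([ 0.02988009, -0.03769689, -0.01959669]), 'gripper_force': 0.0, 'opening': 0.08776543600384594}
```

View pics/scene0.png

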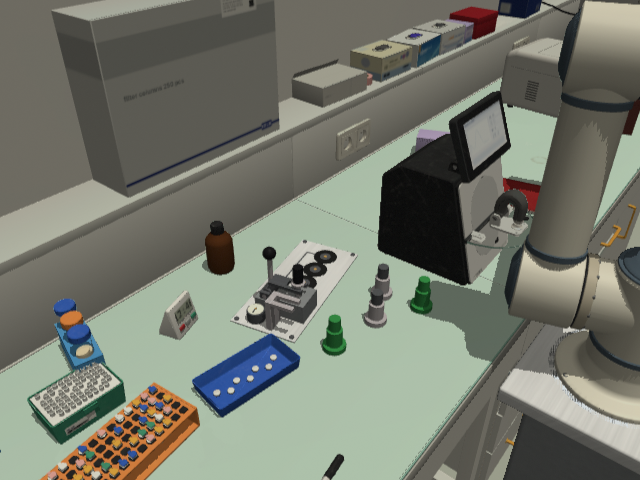

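View pics/top0.png

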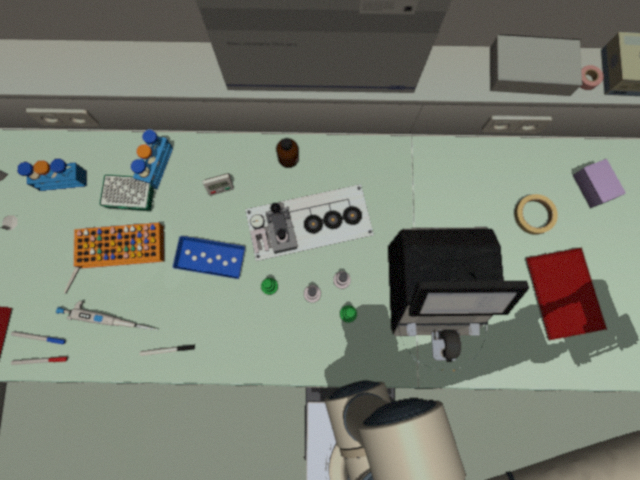

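The scene shows two grey dies (top view about (312,292) and (342,278)), two green decoys, the base with pads at (313,224), (333,219) and (353,215), and the tray at (209,257). I'll get a rough position for each, then look from the wrist.

```bash
cat > h.py <<'E'
from station import r
import numpy as np, cv2
def ray(s,u,v,z):
    R=np.array(s["R"]);t=np.array(s["t"]);c=-R.T@t
    d=R.T@np.array([(u-s["cx"])/s["fx"],(v-s["cy"])/s["fy"],1.])
    return c+d*(z-c[2])/d[2]
def proj(s,X):
    p=np.array(s["R"])@np.asarray(X,float)+np.array(s["t"]);return s["fx"]*p[0]/p[2]+s["cx"],s["fy"]*p[1]/p[2]+s["cy"]
def blobs(m,amin,amax):
    n,l,st,ce=cv2.connectedComponentsWithStats(m.astype(np.uint8))
    return [(ce[i],st[i]) for i in range(1,n) if amin<st[i][4]<amax]
def save(s,name,box=None,k=1):
    f=s["frame"][:,:,::-1]
    if box: f=f[box[1]:box[3],box[0]:box[2]]
    cv2.imwrite(f"pics/{name}.png",cv2.resize(f,None,fx=k,fy=k,interpolation=cv2.INTER_CUBIC))
E
python3 - <<'E'
from h import *
s=r.snapshot("top"); f=s["frame"].astype(int)
dark=(f.max(2)<70); 
for c,st in blobs(dark,150,900):
    if 240<c[0]<380 and 180<c[1]<260: print("dark",c,st,ray(s,*c,.0055))
b=(f[:,:,2]>100)&(f[:,:,0]<60)&(f[:,:,1]<100)
for c,st in blobs(b,800,9000): print("blue",c,st,ray(s,*c,.015))
for p in ((312,287),(342,273)): print("die top",ray(s,*p,.072))
for p in ((277,231),): print("pin",ray(s,*p,.113))
print("knob",ray(s,276,208,.13),"timer",ray(s,218,184,.06),"bottle",ray(s,288,147,.11))
w=r.snapshot("wrist"); print(np.array(w["R"]),w["t"],w["fx"],-np.array(w["R"]).T@w["t"])
save(s,"topcrop",(160,130,400,330),3.2)
E
```

```text
dark [332.08832808 219.35173502] [304 207  57  26 634] [0.59920699 0.10420276 0.0055    ]
blue [210.74509804 256.54248366] [ 177  237   68   41 1683] [0.49544965 0.41009359 0.015     ]
die top [0.41722717 0.15271765 0.072     ]
die top [0.4517768 0.0815888 0.072    ]
pin [0.54317841 0.23685505 0.113     ]
knob [0.59443685 0.23955449 0.13      ] timer [0.67274501 0.39319505 0.06      ] bottle [0.7541391  0.21696518 0.11      ]
[[ 3.48949922e-01 -9.37140947e-01 -8.93058212e-04]
 [-8.96724112e-01 -3.34177018e-01  2.90192329e-01]
 [-2.72249554e-01 -1.00461764e-01 -9.56967928e-01]] [-0.60054259 -0.03574646  0.39087844] 376.05925085245485 [ 0.28392106 -0.53547037  0.38389516]
```

View pics/topcrop.png

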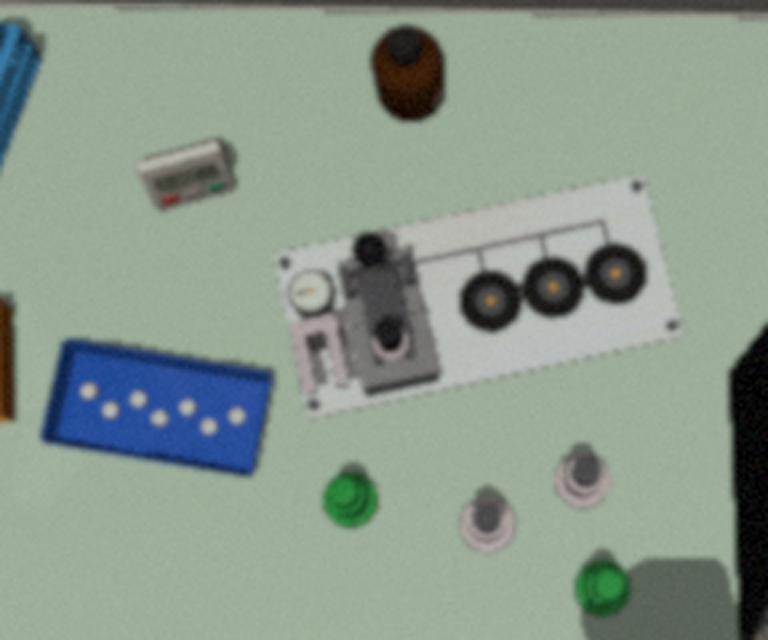

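The enlarged top view gives pad vents at crop (490,300), (552,287) and (616,272). The die heads are at (489,513) and (586,467), and the tray's outer corners at (65,341), (272,372), (253,473) and (42,440). I'll raise the arm over the instrument and look from the wrist.

```bash
python3 - <<'E'
from h import *
s=r.snapshot("top")
T=lambda u,v,z: ray(s,u/3.2+160-.35,v/3.2+130-.35,z)[:2]
P=[T(616,272,.0055),T(552,287,.0055),T(490,300,.0055)]
print("pads",P); d=P[2]-P[0]; th=np.arctan2(-d[0],d[1]); print("th",np.degrees(th),np.linalg.norm(d))
print("dies",T(489,513,.072),T(586,467,.072),"green",T(605,582,.072),T(347,493,.072))
print("tray",[T(*p,.026) for p in ((65,341),(272,372),(253,473),(42,440))])
r.servo_line([0.209,-0.562,0.42])
r.reach([0.13,-0.42,0.62],[180,0,-30])
r.reach([0.42,0.12,0.62],[180,0,13])
r.reach([0.50,0.17,0.42],[180,0,13])
w=r.snapshot("wrist"); save(w,"w1"); print(r.sense()["clock"])
E
```

```text
pads [array([0.61257382, 0.05230398]), array([0.59924741, 0.10404354]), array([0.58765811, 0.15398178])]
th 13.76877723708728 0.104686035717415
dies [0.41022755 0.15149993] [0.44560109 0.07971164] green [0.36104088 0.06541225] [0.42336563 0.25731345]
tray [array([0.54434947, 0.4885212 ]), array([0.52213094, 0.32410877]), array([0.44239909, 0.33517738]), array([0.46550639, 0.50063275])]
4.6333
```

View pics/w1.png

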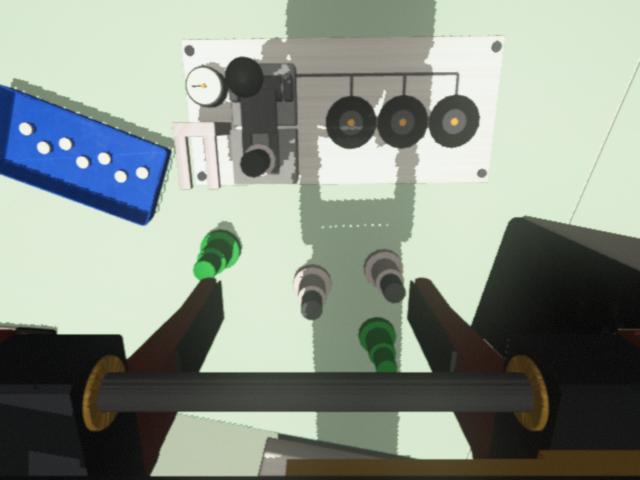

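The wrist view shows the vents at (351,122), (403,121) and (455,121), the knob at (243,77) and the pin head top near (257,164). The prongs are at x 176–188 and 206–219, and the die head tops near (311,309) and (393,291). Next I'll fit the base pose and compare the predictions.

```bash
python3 - <<'E'
from h import *
w=r.snapshot("wrist"); f=w["frame"].astype(int)
org=(f[:,:,0]>140)&(f[:,:,0]-f[:,:,2]>80)&(np.arange(480)[:,None]<150)&(np.arange(640)>320)
V=sorted([tuple(c) for c,_ in blobs(org,5,300)]);print(V)
P=[ray(w,*v,.0055)[:2] for v in V]; d=P[0]-P[-1]; th=np.arctan2(-d[0],d[1]);print(P,np.degrees(th),np.linalg.norm(d))
# bolts -> orientation check
R=np.array([[np.cos(th),-np.sin(th)],[np.sin(th),np.cos(th)]])
O=np.mean(P,0)-R@[0,-.056]; print("O",O)
pr=lambda x,y,z: tuple(np.round(proj(w,np.r_[O+R@[x,y],z]),1))
print("pin",pr(-.03,.08,.113),"knob",pr(.03,.08,.125),"prong in",pr(-.05,.1275,.072),pr(-.05,.1425,.072),pr(-.0525,.135,.072))
print("corners",pr(-.062,-.15,.004),pr(.078,-.15,.004),pr(-.062,.16,.004),pr(.078,.16,.004))
for c in ((311,309),(393,291)): print(ray(w,*c,.072))
b=(f[:,:,2]>90)&(f[:,:,0]<70)&(f[:,:,1]<110)
for c,st in blobs(b,3000,30000): print(c,st)
big=cv2.resize(w["frame"][100:240,150:420,::-1],None,fx=2.9,fy=2.9,interpolation=cv2.INTER_CUBIC);cv2.imwrite("pics/w1b.png",big)
E
```

```text
[(np.float64(350.55555555555554), np.float64(123.4074074074074)), (np.float64(402.0), np.float64(122.29166666666667)), (np.float64(453.8095238095238), np.float64(121.92857142857143))]
[array([0.58761661, 0.15197178]), array([0.60037314, 0.10154259]), array([0.61250287, 0.05058904])] 13.79161651892532 0.10439245721317823
O [0.58681429 0.15575328]
pin (np.float64(252.7), np.float64(165.3)) knob (np.float64(244.6), np.float64(78.5)) prong in (np.float64(207.7), np.float64(184.3)) (np.float64(190.7), np.float64(184.5)) (np.float64(199.4), np.float64(187.2))
corners (np.float64(487.3), np.float64(182.3)) (np.float64(504.5), np.float64(35.8)) (np.float64(195.7), np.float64(186.4)) (np.float64(180.4), np.float64(40.7))
[0.40969861 0.15184862 0.072     ]
[0.44604189 0.07936952 0.072     ]
[ 73.41292657 152.07304195] [    0    86   168   139 10227]
```

View pics/w1b.png

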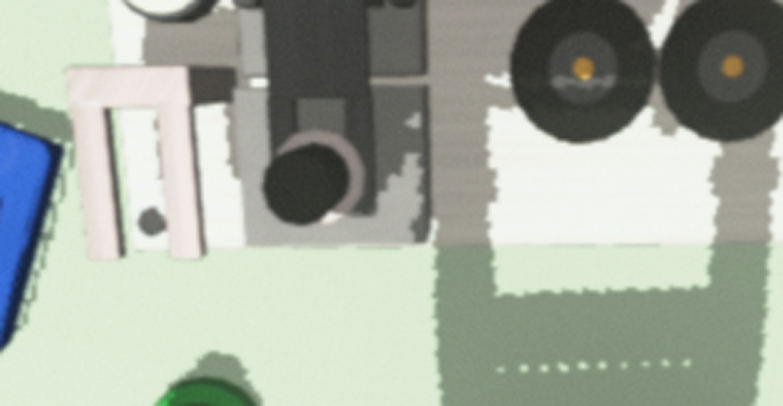

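The predicted slot edges (190.7, 207.7) match the image (190.7, 208.6), so the base pose is good. Next I'll draw the pin, move it above the notch and check.

```bash
cat >> h.py <<'E'
TH=np.radians(13.79); O=np.array([0.5868,0.1556])
Rb=np.array([[np.cos(TH),-np.sin(TH)],[np.sin(TH),np.cos(TH)]])
def B(x,y,z): return np.r_[O+Rb@[x,y],z+.163]   # TCP for grasp point at base x,y, height z
def st(): 
    s=r.sense(); print("t%.1f open %.4f grip %.1f F"%(s["clock"],s["opening"],s["gripper_force"]),np.round(s["contact_force"],1),np.round(s["tcp_pos"],4))
E
python3 - <<'E'
from h import *
o=[180,0,13.79]
r.reach(B(-.03,.08,.175),o)
r.servo_line(B(-.03,.08,.099),speed=.1); st()
r.grab(25); r.wait(.2); st()
r.servo_line(B(-.03,.08,.164),speed=.08); st()
r.servo_line(B(-.03,.135,.164),speed=.08); st()
w=r.snapshot("wrist"); save(w,"w2",(200,200,440,400),3.2)
for p in ((-.05,.1275),(-.05,.1425),(-.0525,.135)): print(np.round(proj(w,np.r_[O+Rb@p,.072]),1))
E
```

```text
t6.1 open 0.0877 grip 0.0 F [ 0.4 -0.5  0.4] [0.5388 0.2262 0.2629]
t7.3 open 0.0195 grip 25.0 F [ 0.2  1.4 -0. ] [0.5386 0.2262 0.262 ]
t8.3 open 0.0197 grip 25.0 F [-0.3 -0.4 -1.3] [0.5385 0.2261 0.3263]
t9.2 open 0.0191 grip 25.0 F [ 0.5  0.2 -0.4] [0.5255 0.2795 0.327 ]
[324.6 277.8]
[302.4 277.8]
[313.5 281.2]
```

View pics/w2.png

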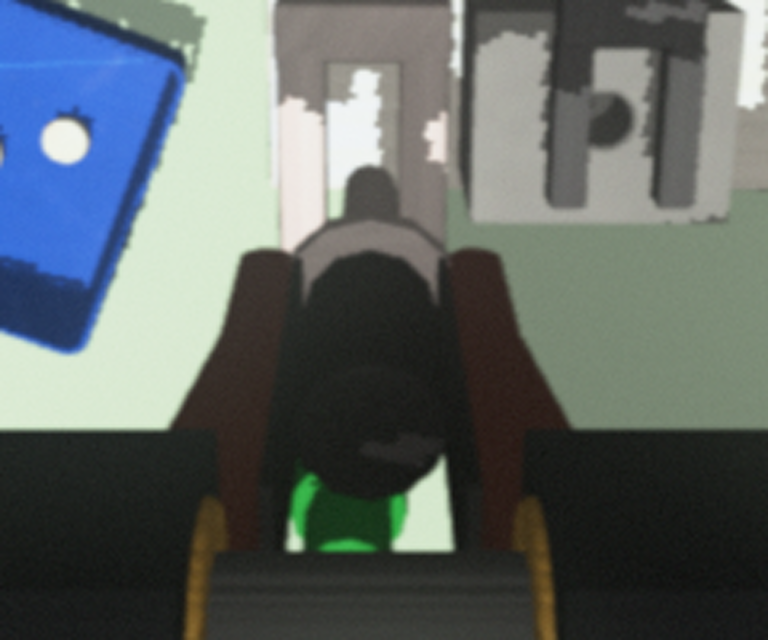

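The pin is held straight. The shaft is at crop x 371 and the slot centre at 364, so it needs about 1.3 mm towards +y. I'll shift by that, lower and release.

```bash
python3 - <<'E'
from h import *
r.servo_line(B(-.03,.1363,.164),speed=.05)
for z in (.135,.115,.105,.100):
    r.servo_line(B(-.03,.1363,z),speed=.05); st()
r.let_go(); st()
r.servo_line(B(-.03,.1363,.18),speed=.15)
r.reach(B(-.06,.06,.26),[180,0,13.79])
w=r.snapshot("wrist"); save(w,"w3")
print([np.round(proj(w,np.r_[O+Rb@[-.03,.135],z]),1) for z in (.077,.113)], proj(w,np.r_[O+Rb@[-.03,.08],.045]))
E
```

```text
t10.2 open 0.0192 grip 25.0 F [-0.   0.8 -1.1] [0.5252 0.2808 0.2981]
t10.7 open 0.0191 grip 25.0 F [ 0.3  0.5 -0.4] [0.5251 0.2808 0.2776]
t11.1 open 0.0194 grip 25.0 F [0.8 0.5 0.1] [0.5251 0.2808 0.2674]
t11.3 open 0.0192 grip 25.0 F [ 0.8 -0.2 -0.6] [0.5251 0.2808 0.2625]
t12.5 open 0.0878 grip 0.0 F [ 0.2 -0.8 -0.5] [0.5252 0.2808 0.263 ]
[array([227.6, 183.4]), array([217.2, 190.6])] (np.float64(293.2478964332717), np.float64(178.2292600818039))
```

View pics/w3.png

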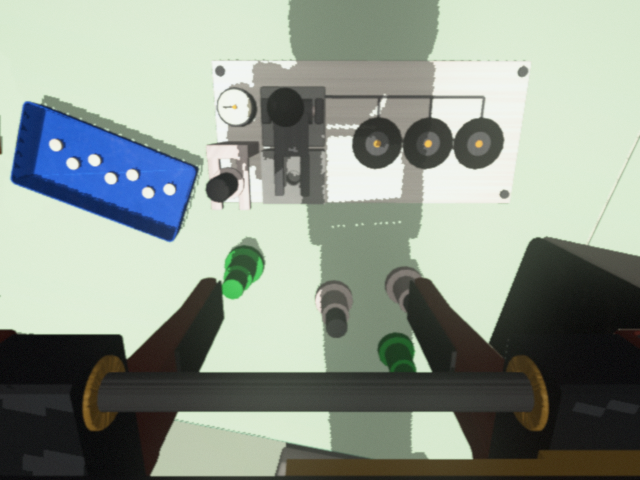

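The pin now hangs in the notch. Next I'll compute the tray pose and the die A position from this view, then pick up die A (crop head top ≈ (337,332)) and place it on pad 2.

```bash
python3 - <<'E'
from h import *
w=r.snapshot("wrist"); f=w["frame"].astype(int)
b=((f[:,:,2]>60)&(f[:,:,2]-f[:,:,0]>50)&(f[:,:,2]-f[:,:,1]>25)&(np.arange(480)[:,None]<250)).astype(np.uint8)
c=max(cv2.findContours(b,cv2.RETR_EXTERNAL,cv2.CHAIN_APPROX_NONE)[0],key=cv2.contourArea)
print(cv2.boxPoints(cv2.minAreaRect(c)),"rim pts",[ray(w,*p,.026)[:2] for p in ((28,101),(197,167),(175,240),(12,183))])
A=ray(w,337,332,.072);print("A",A)
A=np.array([.410,.1517]);y=[180,0,90]
r.reach([*A,.163+.15],y)
w=r.snapshot("wrist"); save(w,"w4"); print(proj(w,[*A,.072]),proj(w,[*A,0]))
E
```

```text
[[ -5.3698654 175.98633  ]
 [ 24.013695   97.63015  ]
 [201.9863    164.36987  ]
 [172.60275   242.72604  ]] rim pts [array([0.54604035, 0.484142  ]), array([0.52318263, 0.32127894]), array([0.44289723, 0.3322825 ]), array([0.46341681, 0.49794436])]
A [0.4044142  0.14996424 0.072     ]
(np.float64(314.79512331702904), np.float64(256.3117797947957)) (np.float64(314.93987821702166), np.float64(226.12035961334706))
```

View pics/w4.png

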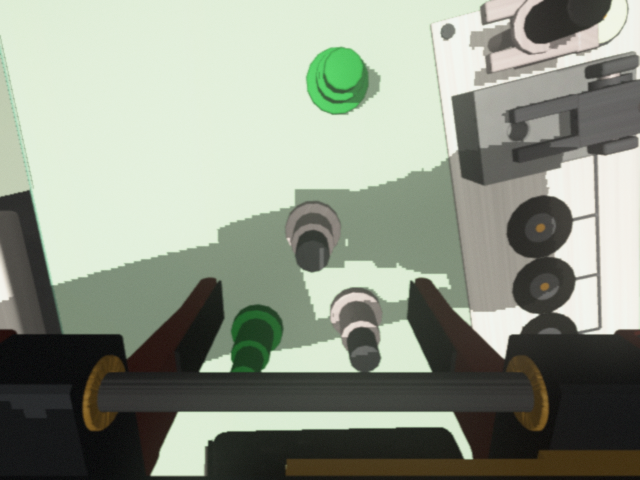

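Die A is where I estimated it: head top (312,257) against the predicted (315,256). Picking it up now.

```bash
cat >> h.py <<'E'
Y=[180,0,90]
def pick(x,y,zb=0.,yaw=90):
    r.servo_line([x,y,zb+.067+.163],speed=.12); r.grab(35); r.wait(.2); st()
    r.servo_line([x,y,zb+.067+.163+.10],speed=.12); st()
def place(x,y,zb):
    r.reach([x,y,zb+.067+.163+.09],Y)
    r.servo_line([x,y,zb+.067+.163+.012],speed=.12)
    r.servo_line([x,y,zb+.067+.163],speed=.03); r.wait(.2); st()
    r.let_go(); r.servo_line([x,y,zb+.067+.163+.10],speed=.15); st()
E
python3 - <<'E'
from h import *
pick(.409,.1515)
r.reach([.45,.1515,.33],Y)
p=B(0,-.004,0); place(p[0],p[1],.0055)
o=[180,0,70]; C=np.array([.446,.0795])
r.reach([.45,.15,.36],Y)
r.reach([*C,.33],o)
w=r.snapshot("wrist"); save(w,"w5"); print(proj(w,[*C,.072]),proj(w,[*C,0]),proj(w,[p[0],p[1],.0775]),proj(w,[p[0],p[1],.0055]))
E
```

```text
t17.1 open 0.0214 grip 35.0 F [-0.1  0.7 -0.8] [0.409  0.1515 0.2299]
t18.1 open 0.0212 grip 35.0 F [-0.4 -0.1 -1.9] [0.4089 0.1515 0.3289]
t20.6 open 0.0214 grip 35.0 F [-0.4 -0.  -2.4] [0.5878 0.1517 0.2354]
t22.5 open 0.0880 grip 0.0 F [ 0.5  0.6 -1.3] [0.5876 0.1517 0.3343]
(np.float64(313.54692196658567), np.float64(246.89741396690303)) (np.float64(314.1153147063692), np.float64(220.0798183614002)) (np.float64(507.5178911768221), np.float64(52.147166325199436)) (np.float64(460.23875915418716), np.float64(69.65688523978312))
```

View pics/w5.png

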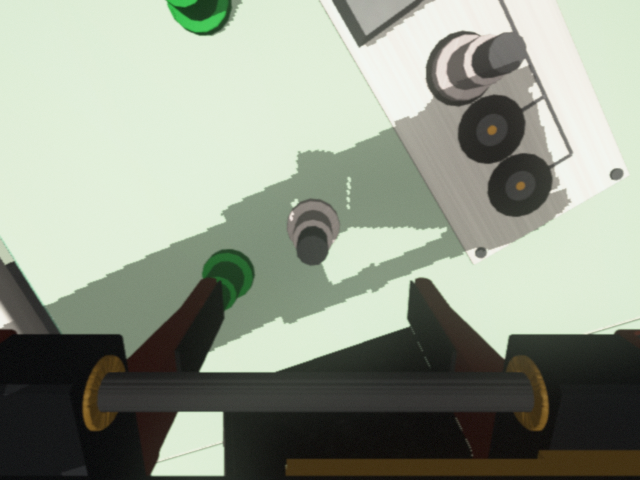

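Die A stands on pad 2: head at (507,54) against the predicted (507,52). Die B is at (312,245), as expected. I'll pick it up and place it on pad 1.

```bash
python3 - <<'E'
from h import *
pick(.446,.0795,yaw=70)
p=B(0,-.056,0); place(p[0],p[1],.0055)
r.reach(B(-.06,.0,.26),[180,0,13.79])
w=r.snapshot("wrist"); save(w,"w6")
for q in ((0,-.056),(0,-.004)): print([np.round(proj(w,np.r_[O+Rb@q,z]),0) for z in (.0055,.0775)])
E
```

```text
t25.8 open 0.0213 grip 34.9 F [-0.7  0.6 -0.5] [0.4459 0.0795 0.2299]
t26.8 open 0.0216 grip 34.9 F [ 0.6 -0.5 -2.4] [0.4459 0.0795 0.3289]
t29.0 open 0.0212 grip 35.0 F [-0.4  0.4 -1.7] [0.6002 0.1012 0.2354]
t30.9 open 0.0878 grip 0.0 F [ 0.6  0.2 -0.2] [0.6    0.1012 0.3343]
[array([369., 143.]), array([381., 148.])]
[array([318., 143.]), array([319., 148.])]
```

View pics/w6.png

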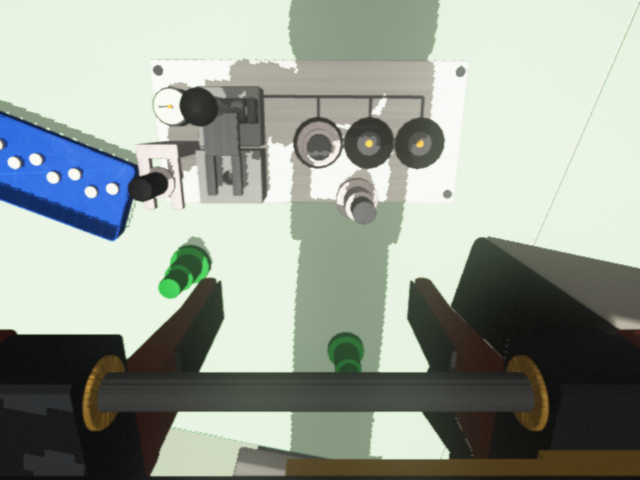

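Die B was knocked off pad 1. It now stands at the front of the plate, head top at about (363,210). I'll pick it up again.

```bash
python3 - <<'E'
from h import *
w=r.snapshot("wrist"); C=ray(w,363,210,.076)[:2]
print("C",C,"foot est",ray(w,357,194,.012), "base frame",Rb.T@(C-O))
r.reach([*C,.34],Y)
w=r.snapshot("wrist"); save(w,"w7",(220,150,420,300),4); print([(np.round(proj(w,[*C,z]),0)-[220,150])*4 for z in (.076,.072,.016)])
E
```

```text
C [0.5447569  0.10039619] foot est [0.54765692 0.09962698 0.012     ] base frame [-0.05398984 -0.04359105]
[array([380., 376.]), array([380., 368.]), array([380., 288.])]
```

View pics/w7.png

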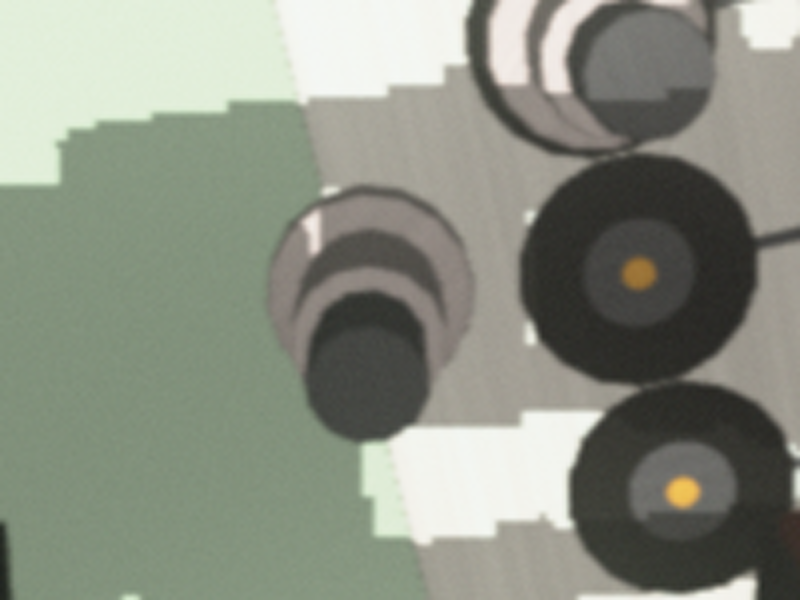

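It stands upright, head top at (368,382), within about 2 mm of the estimate. I'll grip it and put it back on pad 1.

```bash
python3 - <<'E'
from h import *
pick(.5435,.1,.004)
p=B(0,-.056,0); place(p[0],p[1],.0055)
r.reach(B(-.06,.0,.26),[180,0,13.79])
w=r.snapshot("wrist"); save(w,"w8",(130,40,450,240),2.5)
for q in ((0,-.056),(0,-.004)): print([(np.round(proj(w,np.r_[O+Rb@q,z]),0)-[130,40])*2.5 for z in (.0055,.0775)])
E
```

```text
t35.9 open 0.0214 grip 34.9 F [ 0.  -0.4 -0. ] [0.5434 0.1    0.2339]
t36.9 open 0.0213 grip 34.9 F [-0.3  0.1 -2.3] [0.5434 0.1    0.3328]
t38.8 open 0.0213 grip 35.0 F [ 0.9  0.2 -2.6] [0.6002 0.1012 0.2354]
t40.7 open 0.0881 grip 0.0 F [ 0.   0.1 -0.7] [0.6    0.1012 0.3343]
[array([597.5, 257.5]), array([627.5, 270. ])]
[array([470. , 257.5]), array([472.5, 270. ])]
```

View pics/w8.png

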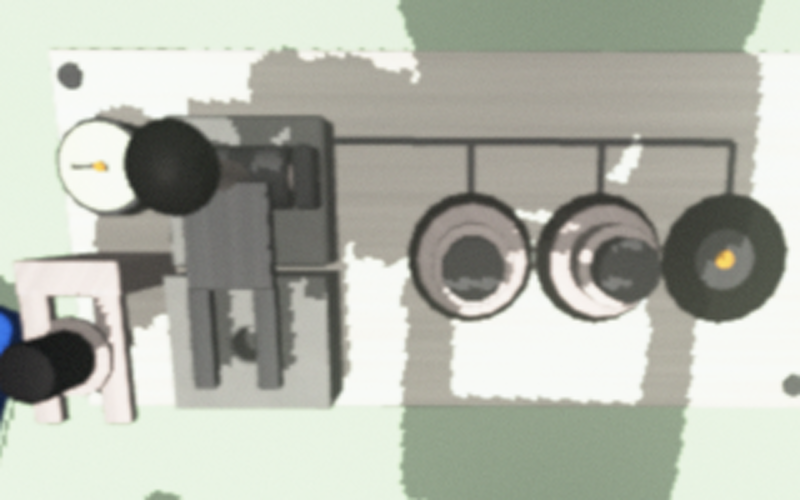

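Both dies are on their pads and the pin is parked. Now I'll push the lever with closed fingers, using force feedback.

```bash
cat > pull.py <<'E'
E
python3 - <<'E'
from h import *
o=[180,0,13.79]; by=np.r_[Rb@[0,1],0]
r.reach(B(.03,.03,.25),o); r.grab(10)
r.servo_line(B(.03,.035,.25)); r.servo_line(B(.03,.035,.123),speed=.1); st()
y=.035; F0=r.sense()["contact_force"]@by; fy=0
while y<.108:
    y+=.003 if y<.09 else .0015
    r.servo_line(B(.03,y,.123),speed=.03)
    fy=(r.sense()["contact_force"]-0)@by-F0
    if y>.05: print(round(y,4),round(fy,1),end="; ")
    if fy<-12: break
st(); t0=r.sense()["clock"]
w=r.snapshot("wrist"); save(w,"w9"); s=r.snapshot("scene"); save(s,"s9",(200,220,380,355),4.4)
print(y); r.wait(5.3); st()
E
```

```text
t45.5 open 0.0008 grip 0.0 F [ 0.6  0.5 -0.2] [0.6078 0.1968 0.2871]
0.05 -1.1; 0.053 -0.9; 0.056 -0.7; 0.059 -0.8; 0.062 -0.4; 0.065 -1.2; 0.068 -0.7; 0.071 -1.2; 0.074 -1.7; 0.077 -1.4; 0.08 -3.0; 0.083 -2.9; 0.086 -3.8; 0.089 -3.2; 0.092 -4.5; 0.0935 -4.6; 0.095 -5.6; 0.0965 -6.0; 0.098 -5.4; 0.0995 -6.1; 0.101 -7.0; 0.1025 -7.5; 0.104 -7.7; 0.1055 -9.7; 0.107 -13.9; t52.7 open 0.0006 grip 6.2 F [  3.4 -13.2  -6.6] [0.591  0.2646 0.2853]
0.10700000000000007
t58.1 open 0.0006 grip 6.1 F [  3.4 -12.   -5.5] [0.591  0.2646 0.2852]
```

View pics/s9.png

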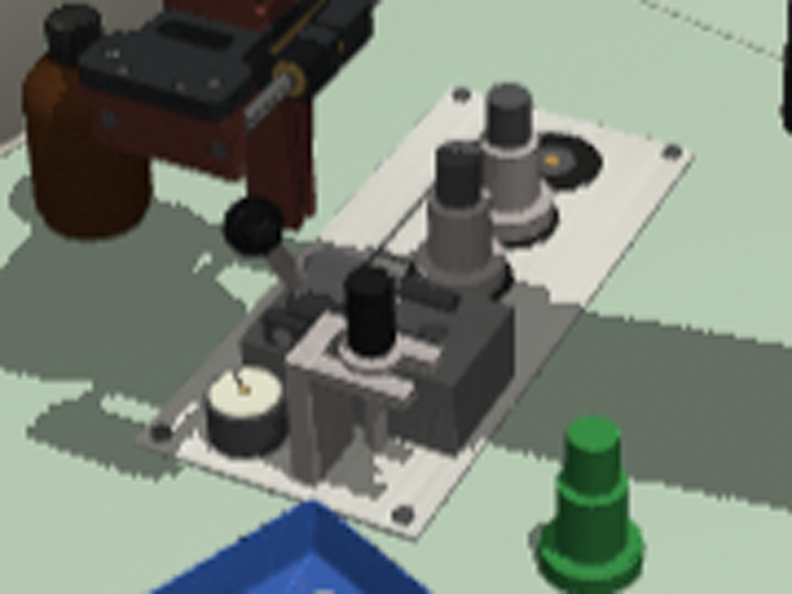

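The force jumped to 14 N at the stop. The lever leans over and both dies stand on their pads, and I held it there for 5.4 s. Now I'll ease the lever back and check.

```bash
python3 - <<'E'
from h import *
r.servo_line(B(.03,.03,.123),speed=.03); r.wait(1); st()
r.servo_line(B(.03,.03,.25)); r.let_go()
r.reach(B(-.06,.0,.26),[180,0,13.79])
w=r.snapshot("wrist"); save(w,"w10",(130,40,450,240),2.5); st()
E
```

```text
t61.8 open 0.0005 grip 0.0 F [-0.3 -1.2  0.4] [0.6088 0.1919 0.286 ]
t64.7 open 0.0879 grip 0.0 F [-0.  -0.3 -0.3] [0.5286 0.1413 0.4232]
```

View pics/w10.png

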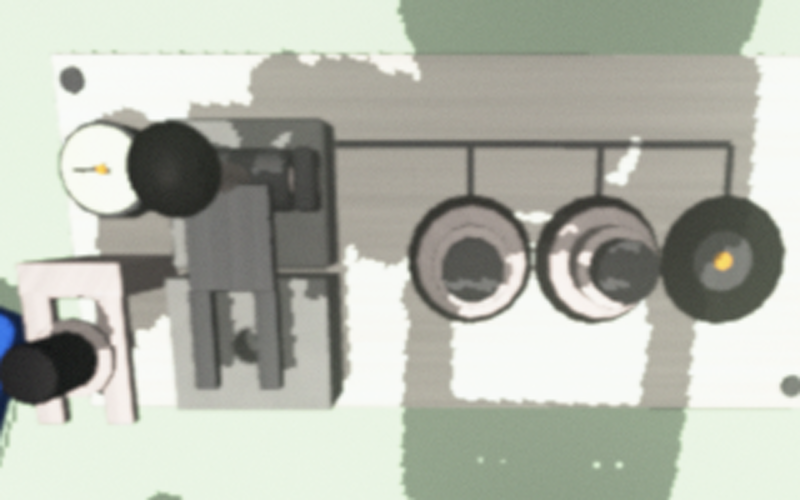

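The lever is back in the middle and nothing else moved. Next I'll transfer the dies to the tray.

```bash
python3 - <<'E'
from h import *
T=np.array([.4937,.4105]); d=np.array([.138,.990])
for py,k in ((-.056,.038),(-.004,-.035)):
    p=B(0,py,0); r.reach([p[0],p[1],.35],Y); pick(p[0],p[1],.0055)
    r.servo_line([p[0],p[1],.36]); r.servo_line([.44,.16,.36],speed=.25); r.servo_line([.44,.33,.36],speed=.25)
    q=T+k*d; place(*q,.005)
    r.servo_line([q[0],q[1],.36]); r.servo_line([.44,.30,.36],speed=.25); r.servo_line([.44,.16,.36],speed=.25)
r.reach([.42,.25,.42],[180,0,30])
w=r.snapshot("wrist"); save(w,"w11"); st()
E
```

```text
t68.3 open 0.0214 grip 35.0 F [0.3 0.1 0.3] [0.6001 0.1012 0.2355]
t69.3 open 0.0213 grip 35.0 F [ 0.2 -0.2 -3. ] [0.6    0.1012 0.3342]
t73.5 open 0.0212 grip 35.0 F [ 0.5  0.  -3. ] [0.499  0.4482 0.2353]
t75.4 open 0.0878 grip 0.0 F [-0.  -0.7  0.6] [0.4989 0.4481 0.3337]
t80.2 open 0.0211 grip 35.0 F [ 0.3  0.2 -0.1] [0.5877 0.1517 0.2355]
t81.2 open 0.0213 grip 35.0 F [-0.2  0.1 -2.8] [0.5876 0.1517 0.3342]
t85.0 open 0.0213 grip 35.0 F [-0.  -0.2 -2.7] [0.4889 0.3759 0.2352]
t86.9 open 0.0880 grip 0.0 F [0.9 0.5 0.3] [0.4888 0.3758 0.3338]
t89.7 open 0.0877 grip 0.0 F [-0.3  0.2  0.1] [0.42   0.2503 0.4195]
```

View pics/w11.png

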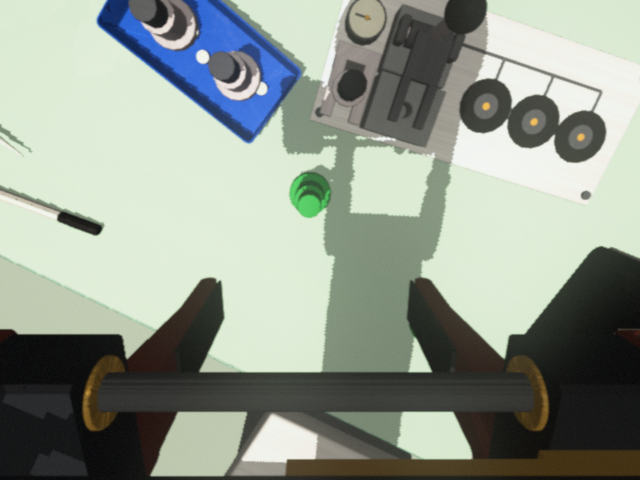

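Both dies are in the tray: heads at about (145,8) and (227,68), feet at about (170,26) and (238,80). I've now viewed 15 pictures, one over the limit of 14, so I'll do the last upright check numerically without viewing any more.

```bash
python3 - <<'E'
from h import *
w=r.snapshot("wrist"); f=w["frame"].astype(int)
for q in ((.499,.448),(.489,.376)): print([np.round(proj(w,[*q,z])) for z in (.004,.016,.076)])
m=(f.max(2)<95)&(f.max(2)-f.min(2)<14)&(np.arange(480)[:,None]<130)&(np.arange(640)<290)
for c,s in blobs(m,150,5000): print(np.round(c),s)
E
```

```text
[array([174.,  25.]), array([169.,  22.]), array([140.,   1.])]
[array([238.,  77.]), array([235.,  75.]), array([220.,  66.])]
[158.  15.] [141   0  27  28 396]
[176.  25.] [160   2  27  38 428]
[233.  72.] [219  54  21  29 195]
```

Heads and feet agree with the upright projection to within a few pixels, so I'm handing in.

```bash
python3 -c "
from station import r
print(r.hand_in())"
```

```text
the job is handed in; nothing more can be done
None
```

I handed the job in at about 90 s; no verdict came back, but by my checks the pin hangs in the notch, the lever was held on the pump side for 5.4 s and is back in the middle, and both dies present stand in the blue tray; I viewed 15 pictures, one over the limit of 14.

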